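# Join the sensor head to its carrier and mount the unit on the photometer

### The job

Slide the sensor head along the loading table into the rails of the carrier plate waiting on its stand, right up to the end stop so that the ball catch stands up behind it. Then lift head and carrier off the stand as one unit and lower it level over the two pins of the photometer base, whose adjustable seat is set a little forward or back of the middle; press it fully home, flat on its seat below both spring clips, and let go. Do not drop it, and leave the jar and the cup alone.

Things in the scene. Friction and masses are not known exactly. Their poses are not given: they have to be found in the camera images.
- head_mid (a point): Centre of the loose sensor head (0.2-0.35 kg), a grey block, top black, 110 mm tall: 55 mm above its underside, z up. Foot 70 (x) x 60 (y) x 8 mm thick, x ends rounded. Grey body 56 (x) x 44 (y) mm up to 92 mm above the underside, then a cap 50 x 38 mm. Grip the body 65-80 mm above the underside, best across x; held across y it can pitch in the jaws. Fits the rails either way round.
- carrier: Loose aluminium carrier plate (0.2-0.35 kg), 90 (x) x 150 (y) x 10 mm, too wide to grip; origin: centre of its underside, z up. Two rails with inward lips run along x on top: channel 63 mm wide about y = 0, 9.2 mm high, lips 54 mm apart, rail tops 25 mm above the origin. Mouth at the -x edge, flared to 70 mm. Two through holes, 12.6 mm diameter, at x = 0, y = +57 and -57 mm.
- rail_home (a point): Point on the carrier's top (10 mm above its origin, 3 mm to +x) where the centre of the head's foot lies at the end stop. The head slides in along +x. 40.5 mm to -x of it a sprung ball stands 4 mm out of the floor: push the foot over it (8-20 N); it rises behind the foot. Foot play: 1.5 mm each side, 1.5 mm in x, 1.2 mm in height, so the lifted plate sags 1 mm, may shift or turn 2 deg.
- stand: Fixed grey parking stand, 195 x 172 mm; origin on the worktop below the centre of the waiting carrier, same x axis within a degree. The carrier's underside rests 15 mm above the origin with 3 mm of play between low fences (tops 23 mm at the y sides, 27 mm at the +x side), which stop it sliding; it lifts straight up.
- table_top (a point): Centre of the stand's flat loading table in front of the carrier's mouth, 91.5 mm to -x of the stand's origin and 25.5 mm above it (0.5 mm above the carrier's top). The table is 87 mm long (x) and 110 mm wide; 3 mm gap to the carrier.
- base: Fixed white photometer base, 150 (x) x 210 (y) mm; origin on the worktop below its centre, z up. On it is clamped a dark seat plate, upper face 45 mm above the origin, with two pins and two clips. The seat plate is set up to 8 mm forward or back of the centre along the base's x, differently each time and not reported; find the pins by touch or by eye. Its y and yaw are the base's.
- base_front (a point): Middle of the base's front face top edge (75 mm to -x of its origin, 42 mm up), for orientation. On the seat plate: two upright steel pins 10 mm thick, 114 mm apart, at y = +57 and -57 mm of the base, 31 mm tall above the seat, the top 5 mm tapered to 6 mm. The carrier goes on with its x along the base's x (half turn also fits).
- base_seat (a point): Height mark at the seat's nominal centre (45 mm above the base's origin, fixed to the base, not to the seat plate). Two sprung clips at y = +75 and -75 mm beside the pins' line, tops 27 mm above the seat, spread from 18 mm above the seat on and snap over the plate's y edges once it is home. The unit's weight is not enough: press with about 10-30 N.
- wide_jar: A bystander: capped sample jar, 50 mm diameter, 77 mm tall, at the back; origin at its underside.
- cup_tall: A bystander: clear cup, 62 mm diameter, 58 mm tall, at the back; origin at its underside.
Mind the look-alikes: they are no part of the job. What is shaped like the carrier but red is not meant.

How it is judged:
On the way, in this order (a step that is already met when the one before it is completed fails the run):
1. the head is pushed into the carrier's rails up to the end stop while the carrier is on its stand (x of head_mid in the frame of carrier above 0.0005 m and z of head_mid in the frame of carrier below 0.07 m and horizontal distance between carrier and stand below 0.012 m and height (world z) of carrier below 0.022 m and horizontal distance between head_mid and rail_home below 0.005 m), for 0.1 s.
2. head and carrier are lifted off the stand as one unit (height (world z) of carrier above 0.06 m and x of head_mid in the frame of carrier above -0.001 m and z of head_mid in the frame of carrier below 0.07 m and horizontal distance between head_mid and rail_home below 0.005 m), for 0.1 s.
At the end, for the whole second after the job is handed in: The carrier lies over both pins on the photometer's seat (centre within 12 mm of the base's, turned under 0.04 rad, underside within 2 mm of the seat, level), the head is in its rails within 3 mm of the end stop, upright, foot down on the plate, and all is at rest and released (horizontal distance between carrier and base below 0.012 m and angle between the x axis of carrier and the x axis of base, either way round below 0.04 rad and z of carrier in the frame of base below 0.047 m and angle between carrier's own z axis and vertical below 0.03 rad and x of head_mid in the frame of carrier above 0 m and z of head_mid in the frame of carrier below 0.069 m and angle between head_mid's own z axis and vertical below 0.05 rad and linear speed of carrier below 0.02 m/s and horizontal distance between head_mid and rail_home below 0.005 m); the robot touches nothing.
It fails at once if the unit is dropped onto the photometer (faster than 0.5 m/s just over its seat) (horizontal distance between carrier and base below 0.03 m and height (world z) of carrier below 0.09 m and linear speed of carrier above 0.5 m/s).
It fails at once if the jar or the cup is pushed away by more than 30 mm or tipped (distance of any of wide_jar, cup_tall from where it was at the start of the episode above 0.03 m or angle between any of wide_jar, cup_tall's own z axis and vertical above 0.4 rad).
It also fails if it takes over 72 s, if anything falls off the work surface, if the arm or the gripper's body presses on something with over 40 N, if the wrist force passes 120 N, or if a joint passes its speed limit or range.

### The arm

A 6-joint arm with a two-finger parallel gripper is mounted at the origin on a cart in front of the work surface, level with it; the furniture and walls round the work are solid. World frame = base frame: x ahead of the robot, y to its left, z up, the work surface at z = 0. Lengths are in m, angles in rad, forces in N, time in s.
With the tool pointing down it reaches from about 0.3 to 0.775 m from the base axis. Payload 14.6 kg.
Tool frame: the origin (TCP) lies between the finger pads; the fingertips stand 14 mm ahead of it and the grasp point (between the pads) lies 5 mm behind it; z points along the fingers, y is the line along which they close (so a half turn about z gives the same grasp; the last joint's range is limited). The gripper opens to 94 mm and grips with 3 to 60 N. Pads are 16 mm wide; open, the fingers measure 119 mm over their backs; the gripper's body (75 mm by 177 mm) begins 78 mm behind the grasp point.
Start: joints at [1.059, 0.3, 1.521, -0, 1.321, -0.067], TCP at [0.237, 0.496, 0.219] pointing down, gripper open.
Joint ranges: [-3.03, 3.03], [-0.79, 2.21], [0.23, 2.52], [-1.04, 4.18], [0, 3.07], [-2.55, 2.55]. Speed limits (rad/s): [2.22, 2.22, 2.57, 3.14, 3.14, 3.14].

### API

Orientations are given as [roll, pitch, yaw] about the fixed x, y, z axes, in that order (R = Rz(yaw) Ry(pitch) Rx(roll)).
In Python, from station import ctrl gives the robot as it stands. The module is installed in compiled form; this text tells all that it offers.
- The arm moves only by the tool move_arm, never from a script. Its argument "targets" is a list of rows, each a list of 7 numbers: the opening, from -1 (shut) to 1 (fully open), then the shift along the tool's x, y, z in units of 50 mm (1.0 is 50 mm), then the turn, a rotation vector about the tool's x, y, z in rad. A call has 1 to 12 rows; each row is the pose to reach, as a shift and turn from the pose commanded when the call began, along the tool's axes at that moment; what a row does not reach only later rows make up. A row lasts 1/10 s, in which the tool goes at most 50 mm and 8.59 degrees, less where a joint would pass 70% of its speed; a pose out of reach is approached as far as the arm can. A call with a gripper value outside its range is refused whole. The fingers move at their own pace and stop on an object; "grip_force" is the grip in N (left out, the last holds). Time passes only in rows, so rows that repeat a pose let the fingers close. It gives the time, the measured TCP pose, the force, the opening and the grip force at its end, in the units of the state.
- ctrl.get_obs(): the state, without advancing time (a new reading comes with each control period).
- ctrl.camera(name): name is "scene" or "top"; returns (picture, depth): 480x640x3 uint8, red, green, blue; 480x640 float32, m along the optical axis (not along the pixel's ray), 0 where there is no reading.
- ctrl.camera_params(name): a dict with "intrinsics" (3x3 intrinsics, pixels), "k1" (the pictures are not rectified: a ray, as slopes to the right and down, at radius r is drawn at 1 + k1 r^2 times it, then the intrinsics apply), "rvec" (rotation vector, rad) and "tvec" (3), from world to camera coordinates, as OpenCV has them. Camera axes: x right, y down, z forward; pixel columns grow to the right and rows downward; lengths in m; the calibration is good to about 2 mm. A picture is of the moment at which its call begins. camera_params takes no time and is no camera call.
- ctrl.hand_in(): hands the job in; it is judged then, once.
Trained networks look in the newest picture that a camera, given by its name, has taken for a name from the list of things; names that differ only in an ending like _2 or _b are one class to them, and where a whole thing is asked for, a point or a joint stands for the part that bears it (a point fixed in the world has none). Each returns a list of dicts, best first, with "score" (0 to 1); they miss things now and then, are a little off and sometimes report something else, mostly with a low value. They report only what shows in the picture. A call takes as long as a camera call. They do not tell look-alikes from the thing itself.
- ctrl.cut_out(camera, target): "region" (480x640 bool, what is visible of it) and "point" ([column, row] in pixels, amid what is visible of it).
- ctrl.tip_of(camera, target): "point" ([column, row] in pixels: a listed point, or the origin of a listed thing).
The state is a dict: "time_s": time; "qpos": joint angles; "joint_vel": joint speeds; "tau": joint torques, N m; "ee_pos": TCP position; "eef_rot": TCP orientation; "force": force on the tool from outside, world axes, zero at the start; "moment": the same for the moment, N m; "grip_width": finger opening in m; "grip_force": force on a finger pad.
Only numpy, scipy, OpenCV 4.12 (cv2) and the standard library are available. Lean on these libraries where they do the work, as an engineer would, in place of code of your own. Each camera call takes 0.05 s, during which the arm holds its last target. There are 200 camera calls.

## Working session

There is one attempt and no reset: what is moved stays moved. The work goes in short steps, Python scripts to look and compute and a tool call to move; the robot and the scene stay as the last step left them, time stands still between calls to the robot, and variables do not carry over. Pictures are saved under pics/ and viewed, at most 10 in all, crops included, and the job is handed in when it is done.

Besides the shell and the picture viewer there is one more tool, called after "Request:" as a command line: name --pt "numbers of a row" for each row, then --argument value for the rest. move_arm: Moves the arm, as the interface text tells. Its arguments: {"type":"object","properties":{"targets":{"type":"array"},"grip_force":{"type":"number"}},"required":["targets"]}

```bash
mkdir -p pics; cat > h.py <<'E'
import numpy as np, cv2
from station import ctrl
def par(n):
    p=ctrl.camera_params(n); R=cv2.Rodrigues(np.array(p["rvec"],float))[0]
    return np.array(p["intrinsics"],float),float(p["k1"]),R,np.array(p["tvec"],float).ravel()
def slope(n,uv):
    K,k1,R,t=par(n); uv=np.atleast_2d(np.array(uv,float))
    d=np.c_[(uv[:,0]-K[0,2])/K[0,0],(uv[:,1]-K[1,2])/K[1,1]]; s=d.copy()
    for _ in range(20): s=d/(1+k1*(s**2).sum(1,keepdims=True))
    return s
def at_z(n,uv,z):
    K,k1,R,t=par(n); s=slope(n,uv); d=np.c_[s,np.ones(len(s))]@R; c=-R.T@t
    return c+d*((z-c[2])/d[:,2])[:,None]
def at_d(n,uv,dep):
    K,k1,R,t=par(n); s=slope(n,uv); return (np.c_[s,np.ones(len(s))]*np.atleast_1d(dep)[:,None]-t)@R
def proj(n,P):
    K,k1,R,t=par(n); c=np.atleast_2d(P)@R.T+t; s=c[:,:2]/c[:,2:]; s=s*(1+k1*(s**2).sum(1,keepdims=True))
    return s*[K[0,0],K[1,1]]+K[:2,2]
E
python3 - <<'E'
from h import *
np.set_printoptions(precision=4,suppress=True)
for n in("scene","top"):
    im,d=ctrl.camera(n); cv2.imwrite(f"pics/{n}.png",im[:,:,::-1]); np.savez(f"{n}.npz",im=im,d=d)
    K,k1,R,t=par(n); print(n,-R.T@t,R[2],K[0,0],k1)
    for k in["head_mid","carrier","rail_home","stand","table_top","base","base_front","base_seat","wide_jar","cup_tall"]:
        for r in ctrl.tip_of(n,k)[:3]:
            u,v=np.round(r["point"]).astype(int); z={"head_mid":.08,"carrier":.015,"rail_home":.025,"table_top":.0255,"base_front":.042,"base_seat":.045}.get(k,0)
            print(k,round(r["score"],2),np.round(r["point"],1),at_z(n,r["point"],z)[0], at_d(n,[u,v],d[min(v,479),min(u,639)])[0])
o=ctrl.get_obs();print(o["ee_pos"],o["eef_rot"],o["force"],o["time_s"])
E
```

```text
scene [-0.1358 -0.4878  0.8892] [ 0.6436  0.3163 -0.697 ] 433.27668841687097 -0.02267784837070581
head_mid 0.72 [259.5 267.5] [ 0.4653 -0.0324  0.08  ] [ 0.4698 -0.0303  0.0727]
carrier 0.61 [344.5 274.6] [ 0.5929 -0.2142  0.015 ] [ 0.5831 -0.2166  0.0245]
carrier 0.58 [467.8 297.6] [ 0.6609 -0.5298  0.015 ] [ 0.6615 -0.5306  0.0132]
rail_home 0.95 [343.8 271.4] [ 0.5942 -0.2111  0.025 ] [ 0.5942 -0.2116  0.0268]
rail_home 0.65 [466.5 297.3] [ 0.6513 -0.5261  0.025 ] [ 0.6647 -0.5254  0.0108]
stand 0.84 [339.6 278. ] [ 0.5882 -0.2025  0.    ] [ 0.5681 -0.2116  0.0253]
table_top 0.73 [332.2 294.8] [ 0.5075 -0.2169  0.0255] [ 0.5072 -0.2165  0.0248]
base 0.71 [203.  225.4] [0.5972 0.2603 0.    ] [0.5599 0.2218 0.047 ]
base 0.29 [205.7 214.8] [0.6416 0.2832 0.    ] [0.5986 0.2395 0.0488]
base_front 0.91 [188.  228.7] [0.5316 0.2554 0.042 ] [0.5314 0.2555 0.0409]
base_seat 0.67 [203.6 214. ] [0.6025 0.2521 0.045 ] [0.602  0.25   0.0462]
base_seat 0.35 [343.4 269.6] [ 0.5827 -0.214   0.045 ] [ 0.5958 -0.208   0.0274]
wide_jar 0.67 [284.7 226.7] [0.7033 0.0325 0.    ] [0.68   0.017  0.0239
[... 421 characters left out ...]
me 0.9 [341.9 235.9] [ 0.6014 -0.2034  0.025 ] [ 0.6015 -0.204   0.0191]
rail_home 0.56 [457.4 211.4] [ 0.6665 -0.5278  0.025 ] [ 0.6698 -0.5316  0.0041]
table_top 0.92 [345.8 276.7] [ 0.4878 -0.2127  0.0255] [ 0.4869 -0.2135  0.0199]
base_front 0.82 [174.7 259.3] [0.5407 0.2595 0.042 ] [0.5417 0.2596 0.0381]
base_front 0.23 [255.4 204.5] [0.6901 0.0355 0.042 ] [0.6868 0.0327 0.0807]
base_seat 0.19 [256.7 205.9] [0.6858 0.0317 0.045 ] [0.6819 0.0278 0.0762]
wide_jar 0.48 [271.5 276. ] [ 0.492  -0.0046  0.    ] [ 0.492  -0.0138  0.1064]
cup_tall 0.63 [283.5 196.3] [ 0.7175 -0.0402  0.    ] [ 0.718  -0.0418  0.0025]
[0.2367 0.4965 0.2194] [-3.1416  0.      2.6968] [ 0.1368 -0.5958  0.1762] 1.1
```

View pics/scene.png

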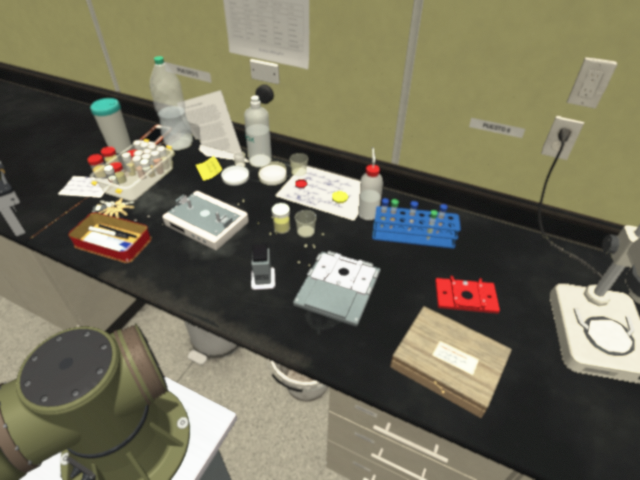

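View pics/top.png

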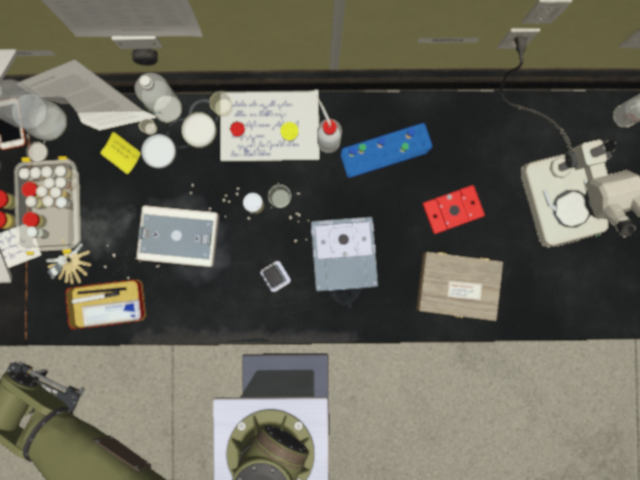

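The candidates are:
- **Carrier:** the aluminium one is at top (344,240), scene (344,272). The red look-alike at top (454,210), scene (467,295) is ruled out.
- **Head:** at top (275,277), scene (262,270). The jar (253,202) and cup (280,196) are not meant.
- **Base:** the white one is at top (177,236). The white instrument at (575,200) is not meant.

Next is one close crop to check the choice.

```bash
python3 - <<'E'
from h import *
np.set_printoptions(precision=4,suppress=True)
T=np.load("top.npz");S=np.load("scene.npz")
a=cv2.resize(T["im"][190:300,120:400],(800,314),interpolation=cv2.INTER_CUBIC)
b=cv2.resize(S["im"][185:325,160:400],(480,280),interpolation=cv2.INTER_CUBIC)
b=cv2.copyMakeBorder(b,0,0,0,320,cv2.BORDER_CONSTANT)
cv2.imwrite("pics/crop.png",np.vstack([a,b])[:,:,::-1])
for n,D in(("top",T),("scene",S)):
    ctrl.camera(n)
    for k,z in(("head_mid",.11),("carrier",.025),("stand",.0255),("base",.042)):
        for r in ctrl.cut_out(n,k)[:2]:
            m=r["region"]; c=max(cv2.findContours(m.astype(np.uint8),0,1)[0],key=len)[:,0]
            P=at_z(n,c,z)[:,:2]; (cx,cy),s,an=cv2.minAreaRect((P*1000).astype(np.float32))
            v,u=np.nonzero(m); Q=at_d(n,np.c_[u,v],D["d"][v,u])
            print(n,k,round(r["score"],2),r["point"],"rect",np.round([cx,cy,*s,an],1),"zpct",np.percentile(Q[:,2],[5,25,50,75,95]))
E
```

```text
top head_mid 0.56 [274.9, 277.2] rect [491.8 -22.1  64.   55.4  31.1] zpct [0.0032 0.0196 0.1039 0.1094 0.1139]
top carrier 0.76 [453.9, 210.1] rect [ 673.6 -516.2   89.5  147.    19.5] zpct [0.0025 0.0071 0.0102 0.0145 0.0253]
top carrier 0.6 [344.2, 240.6] rect [ 590.3 -207.4   91.   149.8    3.9] zpct [0.0176 0.0223 0.0253 0.0295 0.0409]
top stand 0.91 [344.0, 264.3] rect [ 552.7 -208.8  194.1  171.4    3.5] zpct [0.0087 0.0145 0.0204 0.0253 0.03  ]
top stand 0.47 [272.5, 276.2] rect [492.4 -17.   71.8  60.5  31.2] zpct [0.0013 0.0105 0.0999 0.109  0.1137]
scene head_mid 0.94 [257.3, 269.2] rect [453.  -52.1 144.2  55.3  30.5] zpct [0.0072 0.0244 0.0699 0.1056 0.1114]
scene carrier 0.87 [464.0, 296.6] rect [ 661.5 -522.7  103.7  150.3   21. ] zpct [0.0043 0.0094 0.0111 0.0136 0.026 ]
scene carrier 0.75 [346.0, 272.7] rect [ 592.7 -211.8  111.2  151.9    3.9] zpct [0.0219 0.0244 0.0258 0.0279 0.041 ]
scene stand 0.61 [328.0, 298.9] rect [ 543.2 -217.1  212.2  176.3    4.5] zpct [0.0056 0.0151 0.023  0.026  0.0281]
scene base 0.8 [205.5, 233.2] rect [591.7 235.3 238.4 175.   83.9] zpct [0.0016 0.0221 0.0379 0.042  0.0451]
scene base 0.74 [258.8, 268.9] rect [505.4 -14.2 164.5  57.6  32.3] zpct [0.0043 0.016  0.0651 0.1041 0.1113]
```

View pics/crop.png

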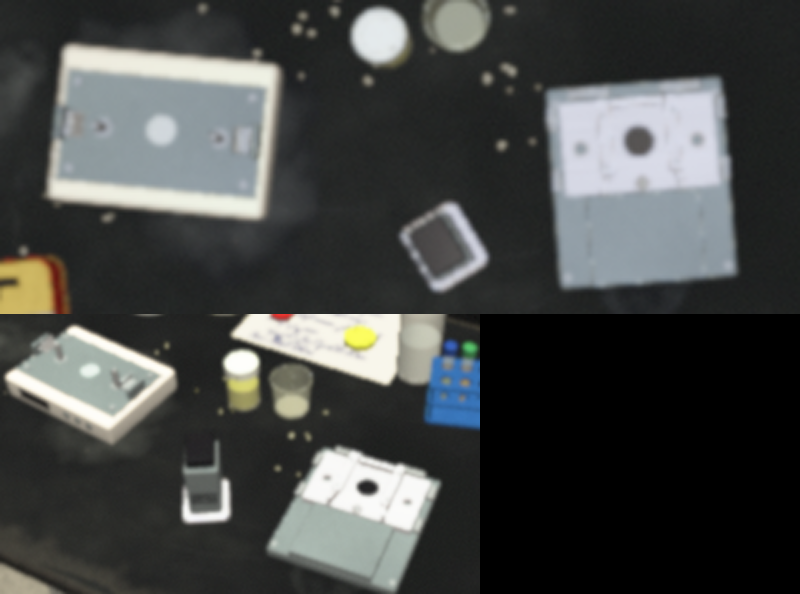

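The crop shows the silver carrier, round hole at (640,140) and mouth towards the table below it. The head stands loose at (443,245), turned about 31°. The base with its pins and clips is at (100,125) and (220,138). The choice is confirmed, so next I measure the exact poses.

```bash
python3 - <<'E'
from h import *
np.set_printoptions(precision=4,suppress=True)
T=np.load("top.npz")["im"].astype(int);
# head: cut-out contour at foot height; cap by darkness
def rect(n,m,z):
    c=max(cv2.findContours(m.astype(np.uint8),0,1)[0],key=len)[:,0]
    (cx,cy),s,an=cv2.minAreaRect((at_z(n,c,z)[:,:2]*1000).astype(np.float32)); return np.round([cx,cy,*s,an],1)
sub=T[255:300,255:300]; g=sub.sum(2)/3; sat=sub.max(2)-sub.min(2)
print(np.round(g[5:40:1,5:36:1]).astype(int))
# base segmentation: bright region
S=T[195:275,125:230]; v=S.sum(2)/3; M=np.zeros(T.shape[:2],np.uint8); M[195:275,125:230]=(v>90)
M=cv2.morphologyEx(M,cv2.MORPH_OPEN,np.ones((3,3)));print("base",rect("top",M,.042))
W=np.zeros(T.shape[:2],np.uint8); W[195:275,125:230]=((v>90)&(v<180)); 
# profile along base x
r=rect("top",M,.042); an=r[4]; print(an)
th=np.deg2rad(an if abs(an)<45 else an-90); c=r[:2]/1000
for y in(-.04,-.02,.03,.045):
    xs=np.arange(-.085,.086,.0025); P=np.c_[c[0]+xs*np.cos(th)-y*np.sin(th),c[1]+xs*np.sin(th)+y*np.cos(th),0*xs+.044]
    q=proj("top",P).astype(np.float32); val=cv2.remap((T.sum(2)/3).astype(np.float32),q[:,0],q[:,1],1).ravel()
    print(y,th,[f"{a*1000:.1f}:{b:.0f}" for a,b in zip(xs,val)])
E
```

```text
[[37 40 38 ... 35 35 34]
 [39 37 40 ... 35 36 36]
 [36 37 38 ... 36 36 35]
 ...
 [45 45 42 ... 44 44 45]
 [45 44 44 ... 43 45 46]
 [46 45 44 ... 44 44 44]]
base [605.9 253.3 217.8 155.3  83.7]
83.7
-0.04 -0.1099557428756427 ['-85.0:55', '-82.5:54', '-80.0:62', '-77.5:94', '-75.0:150', '-72.5:196', '-70.0:221', '-67.5:232', '-65.0:235', '-62.5:235', '-60.0:230', '-57.5:217', '-55.0:192', '-52.5:167', '-50.0:159', '-47.5:157', '-45.0:156', '-42.5:156', '-40.0:156', '-37.5:155', '-35.0:154', '-32.5:154', '-30.0:154', '-27.5:154', '-25.0:155', '-22.5:154', '-20.0:154', '-17.5:153', '-15.0:153', '-12.5:152', '-10.0:152', '-7.5:152', '-5.0:151', '-2.5:151', '0.0:152', '2.5:151', '5.0:151', '7.5:151', '10.0:151', '12.5:151', '15.0:151', '17.5:151', '20.0:151', '22.5:151', '25.0:151', '27.5:152', '30.0:152', '32.5:152', '35.0:151', '37.5:151', '40.0:151', '42.5:152', '45.0:152', '47.5:155', '50.0:168', '52.5:193', '55.0:216', '57.5:229', '60.0:234', '62.5:234', '65.0:234', '67.5:231', '70.0:222', '72.5:199', '75.0:152', '77.5:95', '80.0:64', '82.5:53', '85.0:51']
-0.02 -0.1099557428756427 ['
[... 1894 characters left out ...]
212', '-55.0:186', '-52.5:161', '-50.0:153', '-47.5:152', '-45.0:152', '-42.5:152', '-40.0:153', '-37.5:153', '-35.0:153', '-32.5:153', '-30.0:153', '-27.5:152', '-25.0:152', '-22.5:152', '-20.0:152', '-17.5:153', '-15.0:153', '-12.5:153', '-10.0:153', '-7.5:153', '-5.0:153', '-2.5:154', '0.0:153', '2.5:153', '5.0:152', '7.5:152', '10.0:152', '12.5:152', '15.0:152', '17.5:152', '20.0:153', '22.5:152', '25.0:153', '27.5:152', '30.0:152', '32.5:153', '35.0:153', '37.5:154', '40.0:154', '42.5:154', '45.0:155', '47.5:158', '50.0:171', '52.5:194', '55.0:215', '57.5:228', '60.0:232', '62.5:232', '65.0:232', '67.5:229', '70.0:220', '72.5:196', '75.0:150', '77.5:96', '80.0:66', '82.5:56', '85.0:54']
```

```bash
python3 - <<'E'
from h import *
np.set_printoptions(precision=1,suppress=True,linewidth=200)
T=np.load("top.npz")["im"];S=np.load("scene.npz")["im"]
a=cv2.resize(T[220:255,136:216],(800,350),interpolation=cv2.INTER_CUBIC)
b=cv2.resize(S[185:250,158:254],(369,250),interpolation=cv2.INTER_CUBIC)
c=cv2.resize(T[255:300,250:300],(278,250),interpolation=cv2.INTER_CUBIC)
z=np.zeros((250,800,3),np.uint8); z[:,:369]=b; z[:,400:678]=c
cv2.imwrite("pics/crop2.png",np.vstack([a,z])[:,:,::-1])
# head foot / cap
def rect(n,m,z):
    c=max(cv2.findContours(m.astype(np.uint8),0,1)[0],key=len)[:,0]
    (cx,cy),s,an=cv2.minAreaRect((at_z(n,c,z)[:,:2]*1000).astype(np.float32)); return np.round([cx,cy,*s,an],1)
for n,I,(u0,u1,v0,v1) in(("top",T,(255,295,258,296)),("scene",S,(245,280,235,292))):
    g=I.astype(int).sum(2)/3; sub=g[v0:v1,u0:u1]
    m=np.zeros(g.shape,np.uint8); m[v0:v1,u0:u1]=sub>100
    m=cv2.morphologyEx(m,cv2.MORPH_CLOSE,np.ones((9,9))) if n=="top" else m
    print(n,"bright",rect(n,m,.008),rect(n,m,.092))
sub=T.astype(int).sum(2)[262:294,258:293]//3; print("\n".join(" ".join(f"{x:3d}" for x in r) for r in sub[::2]))
E
```

```text
top bright [491.5 -15.8  74.1  66.1  31.4] [491.6 -21.5  70.4  62.9  31.4]
scene bright [490.  -20.9  76.8  64.8  32.4] [430.3 -65.4  69.5  58.6  32.4]
 38  38  36  37  38  40  41  42  40  41  43  44  47  54  76 107 142 173 191 197 193 173 128  70  43  37  39  36  36  36  35  35  35  35  35
 36  38  35  38  39  38  38  39  40  45  60  87 109 114 120 135 145 157 173 192 204 206 187 139  78  43  37  37  37  35  36  35  33  35  35
 37  38  35  36  37  39  50  66  92 114 122 127 127 113  91  80  83  97 112 130 166 198 207 193 156  99  51  37  35  36  37  37  36  36  34
 37  38  40  49  66  85 114 135 134 129 114  90  76  73  75  74  72  74  90 108 125 163 197 209 201 165 105  54  37  36  36  35  36  36  35
 38  43  73 116 143 136 112  93  79  73  71  73  73  73  75  76  76  75  75  82  97 118 149 184 204 200 167 113  61  40  37  36  37  36  38
 43  70 124 157 148 110  77  68  70  71  71  72  73  75  75  77  78  78  77  74  81  99 116 143 182 206 207 188 139  74  41  38  38  39  37
 39  52  90 138 156 132  90  70  68  70  71  72  73  74  75  75  78  79  78  79  78  83  99 113 141 180 202 
[... 591 characters left out ...]

 39  40  41  39  41  43  43  51  83 132 156 132  90  74  73  74  74  75  81  90 110 138 160 177 189 195 195 185 157 118  84  58  42  39  39
 38  40  39  40  39  39  40  41  48  70 101 121 119  99  84  87 103 121 139 158 177 196 201 194 176 147 112  82  59  46  41  40  40  38  38
 41  41  41  40  40  40  41  40  41  43  56  90 128 153 162 166 175 187 198 200 187 165 139 105  74  53  45  44  44  43  41  40  41  41  40
 45  44  43  43  42  40  42  41  40  40  42  59 104 155 185 192 192 184 164 138 103  67  50  43  41  43  42  43  41  42  41  41  42  42  42
 45  45  44  44  42  42  42  41  41  40  40  40  47  62  78  84  88  79  61  51  45  45  42  42  42  41  42  42  42  43  43  44  45  45  45
```

View pics/crop2.png

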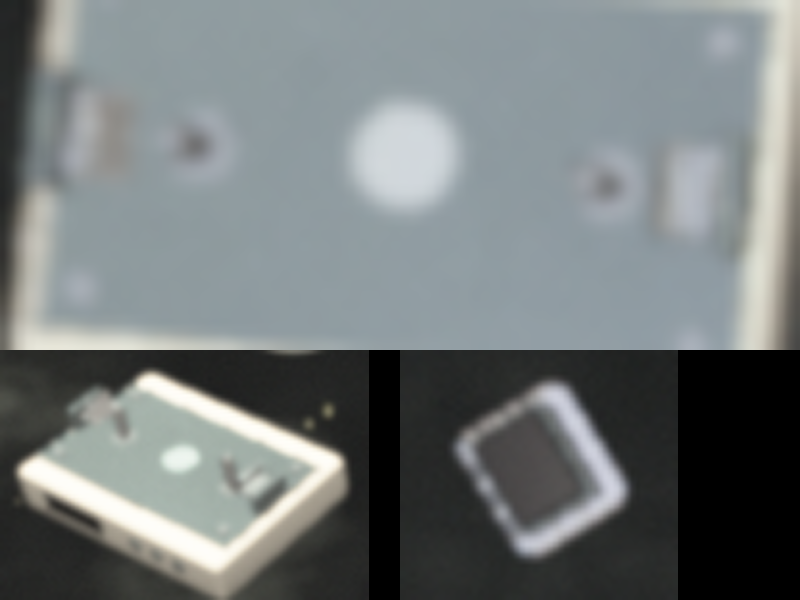

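```bash
python3 - <<'E'
from h import *
np.set_printoptions(precision=4,suppress=True,linewidth=200)
T=np.load("top.npz")["im"].astype(int).sum(2)/3
m=np.zeros(T.shape,np.uint8); m[262:294,258:293]=(T[262:294,258:293]<95)&(T[262:294,258:293]>60)
m=cv2.morphologyEx(m,cv2.MORPH_OPEN,np.ones((4,4)))
n,l,s,c=cv2.connectedComponentsWithStats(m); i=1+s[1:,4].argmax(); print("cap",c[i],s[i],at_z("top",c[i],.11))
f=lambda x,y:[136+x/10-.45,220+y/10-.45]
for nme,p,z in(("ringL",f(203,147),.045),("ringR",f(612,185),.045),("darkL",f(195,145),.07),("darkR",f(605,185),.07),("clipL",f(95,135),.07),("clipR",f(695,195),.07),("circle",f(405,155),.045)):
    print(nme,np.round(p,1),at_z("top",p,z)[0])
th=-.11; b=np.array([.6059,.2533]);
for x in(-.0012,-.004,0): 
  for y in(.057,-.057): print(x,y,proj("top",[b[0]+x*np.cos(th)-y*np.sin(th),b[1]+x*np.sin(th)+y*np.cos(th),.045])[0])
E
```

```text
cap [273.7908 276.887 ] [265 268  18  19 239] [[ 0.4896 -0.0188  0.11  ]]
ringL [155.9 234.2] [0.6104 0.3113 0.045 ]
ringR [196.8 238. ] [0.5986 0.1977 0.045 ]
darkL [155. 234.] [0.6092 0.3068 0.07  ]
darkR [196. 238.] [0.5971 0.1947 0.07  ]
clipL [145. 233.] [0.6123 0.3343 0.07  ]
clipR [205. 239.] [0.5941 0.1702 0.07  ]
circle [176. 235.] [0.6076 0.2552 0.045 ]
-0.0012 0.057 [156.291  234.0575]
-0.0012 -0.057 [197.1    238.1151]
-0.004 0.057 [156.1766 235.0634]
-0.004 -0.057 [196.989  239.1233]
0 0.057 [156.34   233.6264]
0 -0.057 [197.1476 237.683 ]
```

Request:
move_arm --pt "1 -2 -1.6 0 0 0 0.15" --pt "1 -9.01 -7.14 0 0 0 0.58" --pt "1 -9.01 -7.14 0 0 0 0.58" --pt "1 -9.01 -7.14 0 0 0 0.58" --pt "1 -9.01 -7.14 0 0 0 0.58" --pt "1 -9.01 -7.14 0 0 0 0.58" --pt "1 -9.01 -7.14 0 0 0 0.58" --pt "1 -9.01 -7.14 0 0 0 0.58" --pt "1 -9.01 -7.14 0 0 0 0.58" --pt "1 -9.01 -7.14 0 0 0 0.58" --pt "1 -9.01 -7.14 0 0 0 0.58" --pt "1 -9.01 -7.14 0 0 0 0.58"

```text
time_s: 2.8
ee_pos: [0.4906, -0.0229, 0.2194]
eef_rot: [-3.142, 0.0, 2.114]
force: [-0.0, 0.1, 0.1]
grip_width: 0.0942
grip_force: 0.0
```

Request:
move_arm --pt "1 0 0 0 0 0 0" --pt "1 0 0 0.6 0 0 0" --pt "1 0 0 1.3 0 0 0" --pt "1 0 0 2 0 0 0" --pt "1 0 0 2.6 0 0 0" --pt "1 0 0 3.05 0 0 0" --pt "1 0 0 3.05 0 0 0" --pt "1 0 0 3.05 0 0 0" --grip_force 25

```text
time_s: 3.6
ee_pos: [0.4898, -0.0191, 0.0677]
eef_rot: [3.141, 0.0, 2.117]
force: [-0.1, -0.7, 0.2]
grip_width: 0.094
grip_force: 0.0
```

Request:
move_arm --pt "-1 0 0 0 0 0 0" --pt "-1 0 0 0 0 0 0" --pt "-1 0 0 0 0 0 0" --pt "-1 0 0 0 0 0 0" --pt "-1 0 0 0 0 0 0" --pt "-1 0 0 0 0 0 0" --pt "-1 0 0 0 0 0 0" --pt "-1 0 0 0 0 0 0" --grip_force 30

```text
time_s: 4.4
ee_pos: [0.49, -0.0196, 0.0672]
eef_rot: [3.141, 0.0, 2.117]
force: [0.7, 1.8, 4.2]
grip_width: 0.0557
grip_force: 30.0
```

Request:
move_arm --pt "-1 0 0 -0.4 0 0 0" --pt "-1 0 0 -1.1 0 0 0" --pt "-1 -0.7 -0.4 -1.1 0 0 0.1" --pt "-1 -1.5 -0.8 -1.1 0 0 0.2" --pt "-1 -2.3 -1.3 -1.1 0 0 0.32" --pt "-1 -3 -1.7 -1.1 0 0 0.43" --pt "-1 -3.406 -1.901 -1.1 0 0 0.4816" --pt "-1 -3.406 -1.901 -0.9 0 0 0.4816" --pt "-1 -3.406 -1.901 -0.7 0 0 0.4816" --pt "-1 -3.406 -1.901 -0.7 0 0 0.4816" --pt "-1 -3.406 -1.901 -0.7 0 0 0.4816"

```text
time_s: 5.5
ee_pos: [0.4968, -0.2135, 0.1016]
eef_rot: [-3.141, -0.001, 1.637]
force: [0.5, 0.5, -2.0]
grip_width: 0.0554
grip_force: 30.0
```

```bash
python3 - <<'E'
from h import *
np.set_printoptions(precision=4,suppress=True,linewidth=200)
o=ctrl.get_obs(); print(o["ee_pos"],o["eef_rot"],o["force"],o["moment"],o["grip_width"])
for n in("scene","top"):
    im,d=ctrl.camera(n); np.savez(f"{n}2.npz",im=im,d=d)
    for k,z in(("head_mid",.087),("rail_home",.025),("carrier",.015)):
        for r in ctrl.tip_of(n,k)[:2]: print(n,k,r["score"],r["point"],at_z(n,r["point"],z)[0])
S=np.load("scene2.npz")["im"];T=np.load("top2.npz")["im"]
a=cv2.resize(S[215:330,280:400],(580,556),interpolation=cv2.INTER_CUBIC)
b=cv2.resize(T[210:300,300:334+56],(220,220),interpolation=cv2.INTER_CUBIC); z=np.zeros((556,220,3),np.uint8); z[:220]=b
cv2.imwrite("pics/tab.png",np.hstack([a,z])[:,:,::-1])
E
```

```text
[ 0.4968 -0.2135  0.1016] [-3.1406 -0.0006  1.637 ] [ 0.543   0.5471 -1.9561] [-0.0317  0.0562  0.0174] 0.05539904577905605
scene head_mid 0.95 [326.8, 281.3] [ 0.4939 -0.2069  0.087 ]
scene rail_home 0.91 [466.1, 294.2] [ 0.661 -0.523  0.025]
scene rail_home 0.7 [341.8, 271.4] [ 0.5918 -0.2063  0.025 ]
scene carrier 0.81 [343.5, 274.9] [ 0.5907 -0.2123  0.015 ]
top head_mid 0.43 [342.2, 235.0] [ 0.5998 -0.2016  0.087 ]
top rail_home 0.84 [342.2, 235.9] [ 0.6014 -0.2043  0.025 ]
top rail_home 0.73 [456.4, 209.5] [ 0.6719 -0.5251  0.025 ]
top carrier 0.83 [342.5, 239.6] [ 0.5916 -0.2054  0.015 ]
top carrier 0.82 [455.6, 211.3] [ 0.6679 -0.5251  0.015 ]
```

View pics/tab.png

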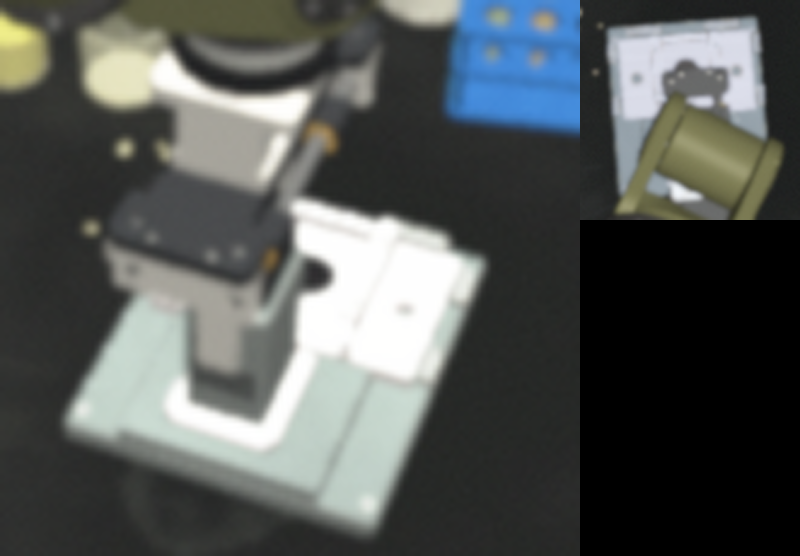

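The scene crop shows the held foot over the table, its right edge running (270,440) to (310,350). The table's edge lines run (318,500) to (370,375) on the right, with the left one near (118,435). I'll work out the lateral offset from these.

```bash
python3 - <<'E'
from h import *
np.set_printoptions(precision=1,suppress=True,linewidth=200)
S=np.load("scene2.npz")["im"].astype(np.float32).sum(2)/3
th=np.deg2rad(3.7); o=np.array([.590,-.2085]); ux=np.array([np.cos(th),np.sin(th)]); uy=np.array([-ux[1],ux[0]])
def prof(x,z,ys):
    P=np.c_[o+x*ux+ys[:,None]*uy,0*ys+z]; q=proj("scene",P).astype(np.float32); return cv2.remap(S,q[:,0],q[:,1],cv2.INTER_CUBIC).ravel()
ys=np.arange(-.1,.1,.002)
for x,z in((-.130,.0255),(-.133,.0255),(-.095,.0425),(-.095,.0255),(-.11,.0425),(.0,.04),(.02,.04)):
    v=prof(x,z,ys); g=np.gradient(v); i=np.argsort(-abs(g))
    loc=[j for j in range(1,len(g)-1) if abs(g[j])>=abs(g[j-1]) and abs(g[j])>abs(g[j+1]) and abs(g[j])>6]
    print(x,z,[f"{ys[j]*1000:.0f}({g[j]:.0f})" for j in loc])
Q=lambda x,y:[280+x/4.833-.4,215+y/4.835-.4]
for nm,p,z in(("footRfront",(262,448),.0344),("lineR",(318,500),.0255),("lineL",(118,432),.0255),("cornL",(65,425),.0255),("cornR",(375,530),.02),("lineR2",(370,375),.0255),("plateRfront",(435,385),.025)):
    w=at_z("scene",Q(*p),z)[0,:2]; print(nm,w*1000,"rel",1000*np.array([(w-o)@ux,(w-o)@uy]))
E
```

```text
-0.13 0.0255 ['-90(45)', '-78(-10)', '-60(-10)', '-54(9)', '70(8)', '80(-47)']
-0.133 0.0255 ['-90(46)', '-80(-8)', '-60(-13)', '72(7)', '80(-46)']
-0.095 0.0425 ['-94(43)', '-64(-10)', '-58(11)', '-32(20)', '-18(-53)', '-8(-11)', '30(29)', '74(-41)']
-0.095 0.0255 ['-90(44)', '-60(-9)', '-54(8)', '-28(18)', '-14(-48)', '30(46)', '38(-12)', '82(-40)']
-0.11 0.0425 ['-94(44)', '-64(-9)', '-58(9)', '-32(20)', '-18(-45)', '24(47)', '32(-14)', '74(-40)']
0.0 0.04 ['-94(35)', '-82(24)', '-16(-41)', '0(24)', '8(-33)', '16(12)']
0.02 0.04 ['-92(51)', '-80(9)', '14(-54)']
footRfront [ 467.1 -239.6] rel [-124.6  -23.1]
lineR [ 456.3 -275.7] rel [-137.7  -58.5]
lineL [ 449.8 -166.1] rel [-137.2   51.4]
cornL [ 441.6 -139.4] rel [-143.6   78.5]
cornR [ 456.  -307.2] rel [-140.1  -89.8]
lineR2 [ 542.4 -268.3] rel [-51.3 -56.6]
plateRfront [ 551.8 -301.5] rel [-44.2 -90.3]
```

Request:
move_arm --pt "-1 -0.05 0 0 0 0 0" --pt "-1 -0.05 0 0.08 0 0 0" --pt "-1 -0.05 0 0.14 0 0 0" --pt "-1 -0.05 0 0.14 0 0 0" --pt "-1 -0.05 0 0.14 0 0 0"

```text
time_s: 6.4
ee_pos: [0.497, -0.217, 0.0948]
eef_rot: [-3.141, -0.0, 1.635]
force: [-0.1, 0.1, -2.1]
grip_width: 0.0556
grip_force: 30.0
```

Request:
move_arm --pt "-1 0 0 0.02 0 0 0" --pt "-1 0 0 0.02 0 0 0" --pt "-1 0 0 0.02 0 0 0"

```text
time_s: 6.7
ee_pos: [0.4971, -0.217, 0.094]
eef_rot: [3.142, 0.0, 1.635]
force: [0.3, -1.2, -1.5]
grip_width: 0.0556
grip_force: 30.0
```

Request:
move_arm --pt "-1 0 0 0.02 0 0 0" --pt "-1 0 0 0.02 0 0 0" --pt "-1 0 0 0.02 0 0 0"

```text
time_s: 7.0
ee_pos: [0.4971, -0.217, 0.0929]
eef_rot: [-3.142, -0.0, 1.635]
force: [-0.2, -0.7, -2.3]
grip_width: 0.0556
grip_force: 30.0
```

Request:
move_arm --pt "-1 0 0 0.01 0 0 0" --pt "-1 0 0 0.01 0 0 0" --pt "-1 0 0 0.01 0 0 0"

```text
time_s: 7.3
ee_pos: [0.4971, -0.2171, 0.0927]
eef_rot: [3.141, 0.0, 1.635]
force: [-1.8, 1.3, 3.5]
grip_width: 0.0558
grip_force: 30.0
```

Request:
move_arm --pt "-1 0 0 0.01 0 0 0" --pt "-1 0 0 0.01 0 0 0" --pt "-1 0 0 0.01 0 0 0"

```text
time_s: 7.6
ee_pos: [0.4971, -0.2171, 0.0927]
eef_rot: [3.141, 0.0, 1.635]
force: [-5.1, 2.7, 10.1]
grip_width: 0.0557
grip_force: 30.0
```

Request:
move_arm --pt "-1 0 0.05 -0.013 0 0 0" --pt "-1 0 0.15 -0.013 0 0 0" --pt "-1 0 0.25 -0.013 0 0 0" --pt "-1 0 0.35 -0.013 0 0 0" --pt "-1 0 0.45 -0.013 0 0 0" --pt "-1 0 0.5 -0.013 0 0 0" --pt "-1 0 0.5 -0.013 0 0 0"

```text
time_s: 8.3
ee_pos: [0.5224, -0.2155, 0.0927]
eef_rot: [-3.141, 0.0, 1.635]
force: [-4.6, 0.0, 6.7]
grip_width: 0.0559
grip_force: 30.0
```

Request:
move_arm --pt "-1 0 0.08 0 0 0 0" --pt "-1 0 0.16 0 0 0 0" --pt "-1 0 0.24 0 0 0 0" --pt "-1 0 0.24 0 0 0 0"

```text
time_s: 8.7
ee_pos: [0.535, -0.2146, 0.0928]
eef_rot: [3.14, 0.0, 1.635]
force: [1.3, 0.4, 5.2]
grip_width: 0.0557
grip_force: 30.0
```

Request:
move_arm --pt "-1 0 0.1 0 0 0 0" --pt "-1 0 0.2 0 0 0 0" --pt "-1 0 0.3 0 0 0 0" --pt "-1 0 0.4 0 0 0 0" --pt "-1 0 0.5 0 0 0 0" --pt "-1 0 0.5 0 0 0 0"

```text
time_s: 9.3
ee_pos: [0.5598, -0.2129, 0.0928]
eef_rot: [3.141, 0.0, 1.635]
force: [0.5, 0.8, 4.3]
grip_width: 0.0559
grip_force: 30.0
```

Request:
move_arm --pt "-1 0 0.1 0 0 0 0" --pt "-1 0 0.2 0 0 0 0" --pt "-1 0 0.3 0 0 0 0" --pt "-1 0 0.4 0 0 0 0" --pt "-1 0 0.48 0 0 0 0" --pt "-1 0 0.48 0 0 0 0"

```text
time_s: 9.9
ee_pos: [0.5836, -0.2114, 0.0926]
eef_rot: [3.141, 0.0, 1.635]
force: [1.6, 1.1, 5.2]
grip_width: 0.056
grip_force: 30.0
```

Request:
move_arm --pt "-1 0 0.04 0 0 0 0" --pt "-1 0 0.08 0 0 0 0" --pt "-1 0 0.12 0 0 0 0" --pt "-1 0 0.12 0 0 0 0"

```text
time_s: 10.3
ee_pos: [0.5894, -0.211, 0.0927]
eef_rot: [3.141, 0.0, 1.635]
force: [1.1, 0.2, 3.2]
grip_width: 0.056
grip_force: 30.0
```

Request:
move_arm --pt "-1 0 0.04 0 0 0 0" --pt "-1 0 0.06 0 0 0 0" --pt "-1 0 0.06 0 0 0 0"

```text
time_s: 10.6
ee_pos: [0.5923, -0.2108, 0.0926]
eef_rot: [3.141, 0.0, 1.635]
force: [2.6, 1.4, 1.8]
grip_width: 0.0562
grip_force: 30.0
```

Request:
move_arm --pt "-1 0 0.03 0 0 0 0" --pt "-1 0 0.06 0 0 0 0" --pt "-1 0 0.06 0 0 0 0"

```text
time_s: 10.9
ee_pos: [0.5949, -0.2107, 0.0923]
eef_rot: [-3.141, -0.0, 1.635]
force: [1.2, -0.6, -1.4]
grip_width: 0.0558
grip_force: 30.0
```

Request:
move_arm --pt "-1 0 0.03 0 0 0 0" --pt "-1 0 0.05 0 0 0 0" --pt "-1 0 0.05 0 0 0 0"

```text
time_s: 11.2
ee_pos: [0.5973, -0.2105, 0.0923]
eef_rot: [-3.141, -0.0, 1.635]
force: [-0.3, -0.1, -2.4]
grip_width: 0.0558
grip_force: 30.0
```

Request:
move_arm --pt "-1 0 0.02 0 0 0 0" --pt "-1 0 0.03 0 0 0 0" --pt "-1 0 0.03 0 0 0 0"

```text
time_s: 11.5
ee_pos: [0.5977, -0.2105, 0.0924]
eef_rot: [-3.138, -0.001, 1.635]
force: [-8.9, 0.5, 3.4]
grip_width: 0.0557
grip_force: 30.0
```

Request:
move_arm --pt "-1 0 0.02 0 0 0 0" --pt "-1 0 0.03 0 0 0 0" --pt "-1 0 0.03 0 0 0 0"

```text
time_s: 11.8
ee_pos: [0.598, -0.2106, 0.0925]
eef_rot: [-3.135, -0.001, 1.635]
force: [-18.6, 0.1, 9.8]
grip_width: 0.056
grip_force: 30.0
```

```bash
python3 - <<'E'
from h import *
np.set_printoptions(precision=4,suppress=True,linewidth=200)
im,d=ctrl.camera("scene"); np.savez("scene3.npz",im=im,d=d)
cv2.imwrite("pics/in.png",cv2.resize(im[210:330,290:400],(733,800))[100:700,:,::-1])
E
```

```text
(no output)
```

View pics/in.png

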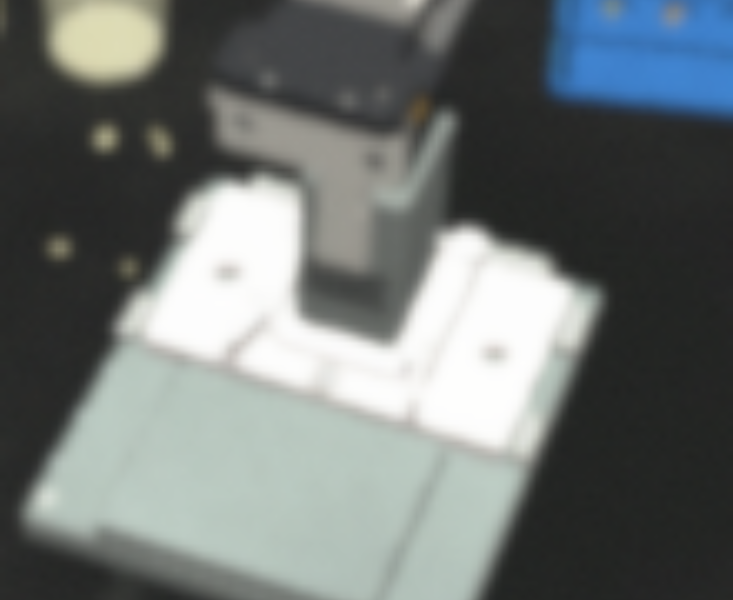

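The picture shows the foot fully in the rails at the stop, with the ball standing up behind it at (322,372). Next I take off the strain and lift.

Request:
move_arm --pt "-1 0 -0.03 0 0 0 0" --pt "-1 0 -0.03 -0.05 0 0 0" --pt "-1 0 -0.03 -0.15 0 0 0" --pt "-1 0 -0.03 -0.3 0 0 0" --pt "-1 0 -0.03 -0.6 0 0 0" --pt "-1 0 -0.03 -1 0 0 0" --pt "-1 0 -0.03 -1.4 0 0 0" --pt "-1 0 -0.03 -1.8 0 0 0" --pt "-1 0 -0.03 -2 0 0 0" --pt "-1 0 -0.03 -2 0 0 0" --grip_force 50

```text
time_s: 12.85
ee_pos: [0.5997, -0.2106, 0.1949]
eef_rot: [3.138, 0.002, 1.635]
force: [-0.3, 0.7, -4.6]
grip_width: 0.0557
grip_force: 50.0
```

Request:
move_arm --pt "-1 0.3 0.02 0 0 0 0.005" --pt "-1 0.9 0.07 0 0 0 0.017" --pt "-1 1.8 0.15 0 0 0 0.033" --pt "-1 2.8 0.23 0 0 0 0.052" --pt "-1 3.8 0.31 0 0 0 0.07" --pt "-1 4.8 0.39 0 0 0 0.09" --pt "-1 5.8 0.47 0 0 0 0.11" --pt "-1 6.8 0.55 0 0 0 0.127" --pt "-1 7.7 0.63 0 0 0 0.143" --pt "-1 8.4 0.68 0 0 0 0.157" --pt "-1 8.9 0.72 0 0 0 0.166" --pt "-1 9.256 0.752 0 0 0 0.172"

```text
time_s: 14.05
ee_pos: [0.6054, 0.2566, 0.1912]
eef_rot: [-3.14, 0.0, 1.465]
force: [-0.5, 0.6, -5.1]
grip_width: 0.0554
grip_force: 50.0
```

Request:
move_arm --pt "-1 0 0 0.4 0 0 0" --pt "-1 0 0 0.5 0 0 0" --pt "-1 0 0 0.5 0 0 0" --pt "-1 0 0 0.5 0 0 0"

```text
time_s: 14.45
ee_pos: [0.6066, 0.2537, 0.1679]
eef_rot: [3.142, -0.0, 1.463]
force: [1.0, -0.3, -4.3]
grip_width: 0.0555
grip_force: 50.0
```

```bash
python3 - <<'E'
from h import *
np.set_printoptions(precision=4,suppress=True,linewidth=200)
o=ctrl.get_obs(); print(o["ee_pos"],o["eef_rot"],o["force"],o["moment"])
for n in("scene","top"):
    im,d=ctrl.camera(n); np.savez(f"{n}4.npz",im=im,d=d)
S=np.load("scene4.npz")["im"];T=np.load("top4.npz")["im"]
a=cv2.resize(S[160:255,150:260],(579,500),interpolation=cv2.INTER_CUBIC)
b=cv2.resize(T[195:275,125:230],(289,220),interpolation=cv2.INTER_CUBIC)[:,:220]; z=np.zeros((500,220,3),np.uint8); z[:220]=b
cv2.imwrite("pics/hover.png",np.hstack([a,z])[:,:,::-1])
E
```

```text
[0.6066 0.2537 0.1679] [ 3.1415 -0.0001  1.4628] [ 1.0161 -0.2682 -4.3391] [-0.0218  0.0624 -0.0104]
```

View pics/hover.png

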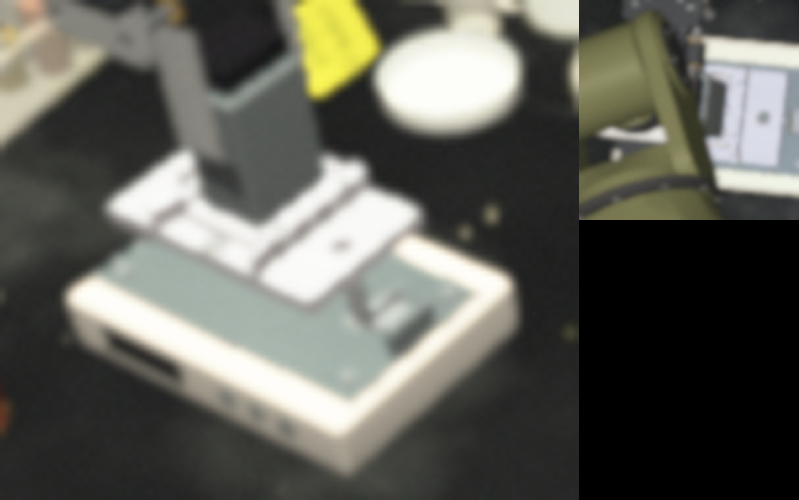

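```bash
python3 - <<'E'
from h import *
np.set_printoptions(precision=1,suppress=True,linewidth=220)
S=np.load("scene4.npz")["im"].astype(float).mean(2);T=np.load("top4.npz")["im"].astype(float).mean(2);S0=np.load("scene.npz")["im"].astype(float).mean(2);T0=np.load("top.npz")["im"].astype(float).mean(2)
def cen(I,u,v,r):
    p=I[v-r:v+r+1,u-r:u+r+1]; w=np.clip(np.median(p)-8-p,0,None); U,V=np.meshgrid(range(u-r,u+r+1),range(v-r,v+r+1)); return np.array([(w*U).sum(),(w*V).sum()])/w.sum()
hs=cen(S,215,206,4); ht=cen(T,192,238,4)
print("scene hole",hs,at_z("scene",hs,.098)*1000); print("top hole",ht,at_z("top",ht,.098)*1000)
d=np.array([np.cos(-.108),np.sin(-.108)]); c=np.array([.6066,.2537])-.003*d
print("predicted hole R",(c+.057*np.array([-.108,-.994]))*1000*1, "pins top cam R",at_z("top",[196.8,238],.045)*1000)
print("scene pin region"); print(S[208:230,212:236].astype(int)); print("orig top pinR"); print(T0[231:245,190:204].astype(int))
# fit carrier outline in top/scene: corners
for nm,p,z in(("R",(422,213),.0995),("near",(318,306),.0995),("L",(106,208),.0995),("nearlow",(318,311),.0895)):
    print(nm,at_z("scene",[150+p[0]/5.264-.4,160+p[1]/5.264-.4],z)*1000)
E
```

```text
scene hole [216.2 207.5] [[595.2 190.5  98. ]]
top hole [191.6 237.4] [[597.3 201.1  98. ]]
predicted hole R [597.5 197.4] pins top cam R [[598.8 197.6  45. ]]
scene pin region
[[246 240 238 240 243 245 238 224 199 173 159 163 180 205 229 242 248 250 251 251 250 247 241 228]
 [249 248 248 247 245 237 217 185 165 157 160 165 172 182 197 220 236 244 248 250 251 251 250 248]
 [250 249 248 246 236 215 179 159 156 159 164 167 168 170 175 185 203 221 236 244 248 250 251 251]
 [249 248 244 234 213 177 157 155 161 165 167 168 168 168 168 170 174 185 202 221 235 242 246 248]
 [246 240 225 200 173 155 151 159 166 168 168 167 168 169 169 167 167 168 173 184 199 215 224 233]
 [237 217 184 161 149 144 146 157 166 168 168 168 169 171 169 167 166 165 165 167 171 181 190 203]
 [214 178 155 143 137 134 138 151 162 168 171 172 171 171 168 165 165 164 164 164 167 173 181 186]
 [177 158 151 144 133 127 130 144 161 172 177 178 169 160 161 162 163 163 164 164 166 172 179 181]
 [157 157 159 152 136 125 127 142 167 182 185 177 161 157 162 163 162 162 163 163 163 165 168 168]
 [157 162 164 157 139 127 126 14
[... 1501 characters left out ...]
155]
 [151 151 149 148 151 157 163 167 164 157 149 144 148 163]
 [151 151 148 148 152 154 158 166 170 164 153 143 151 170]
 [151 152 151 154 159 151 141 149 164 166 154 142 151 174]
 [151 151 152 155 158 145 126 132 156 165 155 140 150 175]
 [151 151 151 153 153 145 135 142 159 165 154 141 152 175]
 [151 152 151 153 158 160 159 164 168 163 151 142 154 175]
 [151 152 152 153 159 165 167 167 165 159 148 143 156 174]
 [152 152 152 152 154 158 160 159 157 153 146 143 155 168]
 [153 152 152 152 151 153 153 154 153 152 147 143 149 156]
 [153 153 153 151 151 152 153 153 152 151 149 147 149 151]]
R [[639.3 174.   99.5]]
near [[549.8 178.5  99.5]]
L [[565.3 334.1  99.5]]
nearlow [[555.1 184.5  89.5]]
```

```bash
python3 - <<'E'
from h import *
np.set_printoptions(precision=1,suppress=True,linewidth=220)
S0=np.load("scene.npz")["im"];S4=np.load("scene4.npz")["im"]
th=-.108;R=np.array([[np.cos(th),-np.sin(th)],[np.sin(th),np.cos(th)]])
P=np.array([.6045,.2540])
for nm,y in(("R",-.057),("L",.057)):
    for z in(.045,.071,.076): print("pin",nm,z,proj("scene",np.r_[P+R@[0,y],z])[0], proj("top",np.r_[P+R@[0,y],z])[0])
C=np.array([.6066,.2537])+R@[-.003,0]
q=lambda x,y,z,n="scene":proj(n,np.r_[C+R@[x,y],z])[0]
print("holeR",q(0,-.057,.0995),q(0,-.057,.0995,"top")); print("corners",[q(x,y,.0995) for x,y in((.045,-.075),(-.045,-.075),(-.045,.075))])
a=S0[195:235,180:235].copy(); b=S4[170:230,165:235].copy()
a=cv2.resize(a,(550,400),interpolation=cv2.INTER_LANCZOS4)
def mk(im,p,o,s,c): cv2.circle(im,tuple(int(v) for v in ((p-np.array(o)+.5)*s)),3,c,-1)
for y in(-.057,.057):
    for z,c in((.045,(255,0,0)),(.076,(255,255,0))): mk(a,proj("scene",np.r_[P+R@[0,y],z])[0],(180,195),10,c)
a=a[:,:]; b=cv2.resize(b,(420,360),interpolation=cv2.INTER_LANCZOS4)
for y in(-.057,): mk(b,q(0,y,.0995),(165,170),6,(255,0,0))
for x,y in((.045,-.075),(-.045,-.075),(-.045,.075)): mk(b,q(x,y,.0995),(165,170),6,(0,160,0))
z=np.zeros((600,800,3),np.uint8); z[:400,:550]=a; 
z2=np.zeros((600,800,3),np.uint8)
a2=cv2.resize(a,(396,288)); z2[:400,:550]=a; cv2.imwrite("pics/pins.png",z2[:400,:550,::-1]); cv2.imwrite("pics/car.png",b[:,:,::-1])
c=np.zeros((400,800,3),np.uint8); c[:288,:396]=a2; c[:360,380:800]=b; c[:288,:380]=a2[:,:380]; cv2.imwrite("pics/cmp.png",c[:,:,::-1])
E
```

```text
pin R 0.045 [217.8 220.2] [196.9 238.2]
pin R 0.071 [216.4 213.4] [195.  237.6]
pin R 0.076 [216.1 212.1] [194.6 237.4]
pin L 0.045 [189.7 206.9] [156.1 234.2]
pin L 0.071 [187.9 200.3] [153.6 233.5]
pin L 0.076 [187.6 198.9] [153.1 233.4]
holeR [214.6 206. ] [192.9 237.2]
corners [array([229.8, 199.8]), array([208.5, 216.9]), array([170.3, 198.9])]
```

View pics/cmp.png

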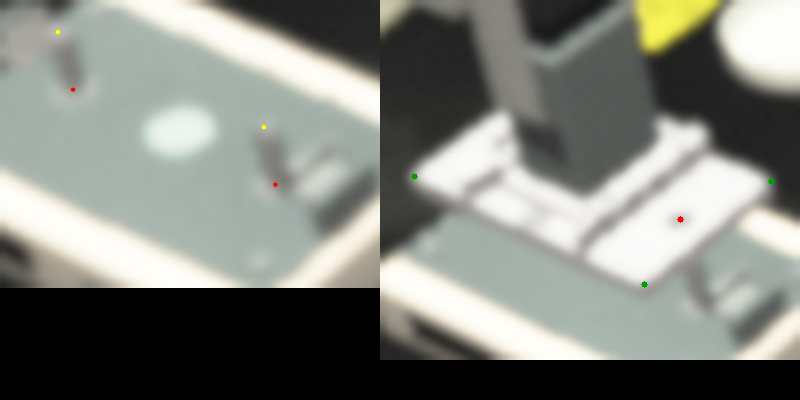

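The overlay on the right shows the predicted carrier outline and hole (red dot at 680,219) matching the image. On the left, both pins stand about 0.7 px right of their red base marks (275,185) and (72,90). That is a correction of about 2 mm to -y.

Request:
move_arm --pt "-1 -0.046 -0.01 0 0 0 0" --pt "-1 -0.046 -0.01 0.1 0 0 0" --pt "-1 -0.046 -0.01 0.2 0 0 0" --pt "-1 -0.046 -0.01 0.25 0 0 0" --pt "-1 -0.046 -0.01 0.25 0 0 0"

```text
time_s: 15.05
ee_pos: [0.6056, 0.2515, 0.1544]
eef_rot: [-3.141, 0.0, 1.463]
force: [0.2, -0.3, -4.8]
grip_width: 0.0556
grip_force: 50.0
```

Request:
move_arm --pt "-1 0 0 0.04 0 0 0" --pt "-1 0 0 0.08 0 0 0" --pt "-1 0 0 0.08 0 0 0"

```text
time_s: 15.35
ee_pos: [0.6058, 0.2516, 0.1509]
eef_rot: [-3.141, 0.0, 1.463]
force: [0.2, 0.0, -5.3]
grip_width: 0.0558
grip_force: 50.0
```

Request:
move_arm --pt "-1 0 0 0.03 0 0 0" --pt "-1 0 0 0.05 0 0 0" --pt "-1 0 0 0.05 0 0 0"

```text
time_s: 15.65
ee_pos: [0.6059, 0.2516, 0.1485]
eef_rot: [3.141, -0.0, 1.463]
force: [0.9, 1.0, -4.5]
grip_width: 0.0557
grip_force: 50.0
```

Request:
move_arm --pt "-1 0 0 0.04 0 0 0" --pt "-1 0 0 0.06 0 0 0" --pt "-1 0 0 0.06 0 0 0"

```text
time_s: 15.95
ee_pos: [0.6058, 0.2515, 0.1453]
eef_rot: [-3.141, 0.0, 1.463]
force: [1.1, -0.1, -4.5]
grip_width: 0.0556
grip_force: 50.0
```

Request:
move_arm --pt "-1 0 0 0.04 0 0 0" --pt "-1 0 0 0.06 0 0 0" --pt "-1 0 0 0.06 0 0 0"

```text
time_s: 16.25
ee_pos: [0.6058, 0.2515, 0.1424]
eef_rot: [-3.141, 0.0, 1.463]
force: [0.4, -0.2, -4.3]
grip_width: 0.0558
grip_force: 50.0
```

Request:
move_arm --pt "-1 0 0 0.04 0 0 0" --pt "-1 0 0 0.06 0 0 0" --pt "-1 0 0 0.06 0 0 0"

```text
time_s: 16.55
ee_pos: [0.6059, 0.2517, 0.14]
eef_rot: [3.141, -0.0, 1.463]
force: [-0.4, 0.6, -0.9]
grip_width: 0.0558
grip_force: 50.0
```

Request:
move_arm --pt "-1 0 0 0.04 0 0 0" --pt "-1 0 0 0.06 0 0 0" --pt "-1 0 0 0.06 0 0 0"

```text
time_s: 16.85
ee_pos: [0.6063, 0.2517, 0.1374]
eef_rot: [3.14, -0.001, 1.463]
force: [0.2, -0.9, 4.2]
grip_width: 0.0557
grip_force: 50.0
```

Request:
move_arm --pt "-1 0 0 0.04 0 0 0" --pt "-1 0 0 0.06 0 0 0" --pt "-1 0 0 0.06 0 0 0"

```text
time_s: 17.15
ee_pos: [0.6065, 0.2517, 0.1348]
eef_rot: [3.139, -0.001, 1.463]
force: [-0.9, 0.6, 6.6]
grip_width: 0.0561
grip_force: 50.0
```

Request:
move_arm --pt "-1 0 0 0.04 0 0 0" --pt "-1 0 0 0.06 0 0 0" --pt "-1 0 0 0.06 0 0 0"

```text
time_s: 17.45
ee_pos: [0.6059, 0.2515, 0.1304]
eef_rot: [3.141, 0.0, 1.463]
force: [2.1, -0.6, 0.2]
grip_width: 0.0556
grip_force: 50.0
```

Request:
move_arm --pt "-1 0 0 0.04 0 0 0" --pt "-1 0 0 0.08 0 0 0" --pt "-1 0 0 0.08 0 0 0"

```text
time_s: 17.75
ee_pos: [0.6057, 0.2515, 0.1261]
eef_rot: [-3.141, 0.0, 1.463]
force: [1.3, -0.1, -1.0]
grip_width: 0.0557
grip_force: 50.0
```

Request:
move_arm --pt "-1 0 0 0.04 0 0 0" --pt "-1 0 0 0.06 0 0 0" --pt "-1 0 0 0.06 0 0 0"

```text
time_s: 18.05
ee_pos: [0.6055, 0.2515, 0.1229]
eef_rot: [-3.14, 0.001, 1.463]
force: [0.0, 0.0, -0.7]
grip_width: 0.0553
grip_force: 50.0
```

Request:
move_arm --pt "-1 0 0 0.02 0 0 0" --pt "-1 0 0 0.03 0 0 0" --pt "-1 0 0 0.03 0 0 0"

```text
time_s: 18.35
ee_pos: [0.6059, 0.2516, 0.1223]
eef_rot: [3.141, -0.0, 1.463]
force: [0.3, -0.3, 0.9]
grip_width: 0.0556
grip_force: 50.0
```

Request:
move_arm --pt "-1 0 0 0.01 0 0 0" --pt "-1 0 0 0.02 0 0 0" --pt "-1 0 0 0.02 0 0 0"

```text
time_s: 18.65
ee_pos: [0.6059, 0.2516, 0.1223]
eef_rot: [3.141, -0.0, 1.463]
force: [-3.1, -1.3, 8.6]
grip_width: 0.0555
grip_force: 50.0
```

Request:
move_arm --pt "-1 0 0 0.02 0 0 0" --pt "-1 0 0 0.04 0 0 0" --pt "-1 0 0 0.04 0 0 0"

```text
time_s: 18.95
ee_pos: [0.606, 0.2517, 0.1222]
eef_rot: [3.14, -0.001, 1.463]
force: [-10.9, -4.3, 25.0]
grip_width: 0.0554
grip_force: 50.0
```

Request:
move_arm --pt "-1 0 0 -0.03 0 0 0" --pt "-1 0 0 -0.055 0 0 0" --pt "-1 0 0 -0.055 0 0 0"

```text
time_s: 19.25
ee_pos: [0.606, 0.2516, 0.1222]
eef_rot: [3.141, -0.0, 1.463]
force: [-2.2, -1.7, 5.0]
grip_width: 0.0555
grip_force: 50.0
```

Request:
move_arm --pt "-0.5 0 0 0 0 0 0" --pt "0 0 0 0 0 0 0" --pt "0.5 0 0 0 0 0 0" --pt "1 0 0 0 0 0 0" --pt "1 0 0 0 0 0 0" --pt "1 0 0 0 0 0 0" --pt "1 0 0 0 0 0 0"

```text
time_s: 19.95
ee_pos: [0.6058, 0.2516, 0.1217]
eef_rot: [-3.141, 0.0, 1.463]
force: [0.2, -0.2, 0.6]
grip_width: 0.0921
grip_force: 0.0
```

Request:
move_arm --pt "1 0 0 -0.2 0 0 0" --pt "1 0 0 -0.7 0 0 0" --pt "1 0 0 -1.3 0 0 0" --pt "1 0 0 -2 0 0 0" --pt "1 0 0 -2.6 0 0 0" --pt "1 -1 -0.5 -2.6 0 0 0" --pt "1 -2 -1 -2.6 0 0 0" --pt "1 -3 -1.5 -2.6 0 0 0" --pt "1 -4 -2 -2.6 0 0 0" --pt "1 -5 -2.5 -2.6 0 0 0" --pt "1 -5 -2.5 -2.6 0 0 0"

```text
time_s: 21.05
ee_pos: [0.4531, 0.0144, 0.2529]
eef_rot: [3.14, 0.0, 1.462]
force: [0.8, -0.3, 0.6]
grip_width: 0.0937
grip_force: 0.0
```

```bash
python3 - <<'E'
from h import *
np.set_printoptions(precision=4,suppress=True,linewidth=200)
for n in("scene","top"):
    im,d=ctrl.camera(n); np.savez(f"{n}5.npz",im=im,d=d)
    for k,z in(("head_mid",.11),("rail_home",.055),("carrier",.045)):
        for r in ctrl.tip_of(n,k)[:2]: print(n,k,r["score"],r["point"],at_z(n,r["point"],z)[0])
S=np.load("scene5.npz")["im"];T=np.load("top5.npz")["im"]
z=np.zeros((400,800,3),np.uint8); z[:,:440]=cv2.resize(S[165:255,150:249],(440,400),interpolation=cv2.INTER_CUBIC)
z[:274,440:]=cv2.resize(T[195:275,125:230],(360,274),interpolation=cv2.INTER_CUBIC); cv2.imwrite("pics/end.png",z[:,:,::-1])
E
```

```text
scene head_mid 0.64 [197.5, 196.2] [0.6024 0.2595 0.11  ]
scene rail_home 0.76 [201.5, 211.9] [0.5988 0.2548 0.055 ]
scene rail_home 0.63 [466.8, 297.3] [ 0.6243 -0.5255  0.055 ]
scene carrier 0.58 [207.3, 214.2] [0.6067 0.2415 0.045 ]
top head_mid 0.67 [170.0, 234.3] [0.6053 0.2562 0.11  ]
top rail_home 0.76 [456.2, 209.1] [ 0.6698 -0.5176  0.055 ]
top rail_home 0.7 [172.0, 232.5] [0.614 0.264 0.055]
top carrier 0.59 [176.7, 239.4] [0.5955 0.2533 0.045 ]
top carrier 0.57 [453.7, 210.4] [ 0.6673 -0.5129  0.045 ]
```

View pics/end.png

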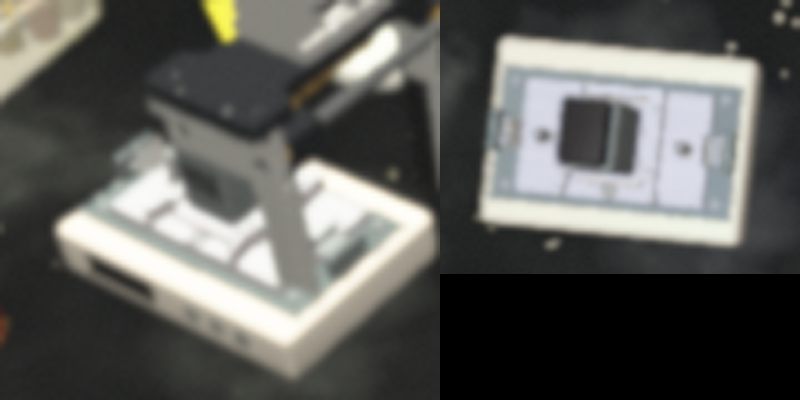

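The top view shows the carrier flat on the seat with pins in both holes at (543,135) and (683,148), and a clip at each end. The head is upright, and the ball behind it is at (610,190). The gripper is open and clear.

```bash
python3 -c "
from station import ctrl
print(ctrl.hand_in())"
```

```text
the job is handed in; nothing more can be done
None
```

I handed the job in at about 21 s of the 72 s allowed, with the head at the end stop, the unit pressed home on both pins under the clips (25 N), the gripper open and clear, and the jar and cup untouched; hand-in returned no verdict.

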